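# Load and close up a stacking parts rack

### The job

Build up the parts rack: first stand the bronze bushing upright in the middle of the base frame's deck and let it go. Then take the upper frame (the one with the orange handle) and lower it, under control and without dropping it, onto the base frame so that all four of its posts go fully home in the four corner sockets and it sits level. Leave the grey steel sample and the vial where they stand.

Things in the scene. Friction and masses are not known exactly. Their poses are not given: they have to be found in the camera images.
- base_deck (a point): Centre of the upper face of the base frame's grey deck (110 mm along x, 150 mm along y, 10 mm thick; this point 10 mm above the bench, z up). A blue cup socket stands at each corner: centres at x = +-41, y = +-61 mm, 25 mm square outside, 17 mm square inside, rising 22 mm above the deck, which is its floor.
- base_frame: The whole base frame, screwed to the bench (fixed); origin under the deck's centre at bench height, axes as the deck point. Besides deck and sockets it has a blue edging strip 5 mm high along each long side (x = +-52.5 mm) and a small screwed lug sticking out 12 mm at each short end.
- upper_handle (a point): Centre of the upper frame's orange handle, a straight bar 12 (x) by 100 (y) by 14 (z) mm, over the middle of the frame, 45 mm above its tray floor and 110 mm above its feet; x across the bar and the frame's short side, y along both, z up. With the frame home, feet on the deck, it is 110 mm above the deck point.
- bushing_mid (a point): Bronze bushing (loose, 0.15 kg), a tan ring-shaped cylinder 36 mm in diameter and 30 mm high, standing on the bench; this point is its centre, half-way up; z is its axis.
- steel_sample_mid (a point): Grey turned steel cylinder, 30 mm in diameter and 26 mm high, standing on the bench (loose bystander); this point is its centre.
- vial_mid (a point): White sample vial with a blue cap, 27 mm in diameter and 52 mm high, standing on the bench (loose bystander); this point is its centre.
- bushing: The same bushing; origin at the centre of its underside.
- upper_frame: The upper frame (loose, about 0.4 kg): tray 110 (x) by 150 (y) mm with blue rim (54 to 72 mm up) on four round 13 mm steel posts at x = +-41, y = +-61 mm, last 8 mm tapering to 7 mm. Handle on uprights at y = +-46 mm. Origin midway between the feet, at their height, 110 mm below the handle point. Fits either way round (half turn).
Things that resemble listed ones, but are neither listed nor needed, are in the scene too. Leave any red or turquoise look-alike of the bushing alone.

How it is judged:
By the outcome, as a careful person would: the job done as asked, in the order asked, and still so for the second after the job is handed in, with the robot touching nothing.
It also fails if it takes over 58 s, if anything falls off the work surface, if the arm or the gripper's body presses on something with over 40 N, if the wrist force passes 120 N, or if a joint passes its speed limit or range.

### The arm

A 6-joint arm with a two-finger parallel gripper is mounted at the origin on a cart in front of the work surface, level with it; the furniture and walls round the work are solid. World frame = base frame: x ahead of the robot, y to its left, z up, the work surface at z = 0. Lengths are in m, angles in degrees, forces in N, time in s.
With the tool pointing down it reaches from about 0.375 to 0.9 m from the base axis. Payload 3.1 kg.
Tool frame: the origin (TCP) lies where the fingers leave the gripper's body, on its centre line; the fingertips stand 70 mm ahead of it and the grasp point (between the pads) lies 51 mm ahead of it; y points along the fingers, z is the direction in which the jaws open and shut, and the axes are right-handed (so a half turn about y gives the same grasp; the last joint's range is limited). The gripper opens to 87 mm and grips with 3 to 60 N. Pads are 19 mm wide; open, the fingers measure 117 mm over their backs; the gripper's body (75 mm by 190 mm) begins 51 mm behind the grasp point.
Start: joints at [-76.232, 30.224, 82.088, -0, 67.689, -10.227], TCP at [0.254, -0.571, 0.292] pointing down, gripper open.
Joint ranges: [-176.69, 176.69], [-43.24, 126.21], [12.49, 139.97], [-82, 262], [0, 151.66], [-163.58, 163.58]. Speed limits (degrees/s): [159.86, 159.86, 180, 180, 180, 180].

### API

Orientations are given as a 3x3 rotation matrix whose columns are the frame's x, y, z axes.
In Python, from rig import bot gives the robot as it stands.
- The arm moves only by the shell command python3 -m pendant 'ROWS'. ROWS is JSON, a list of rows, each a list of 3 entries, a list of its own where there are three numbers: the shift along the tool's x, y, z in cm, then the turn, a rotation vector about the tool's x, y, z in rad, then the closure, from 0 (fully open) to 1 (shut). In form: [[[dx, dy, dz], [ax, ay, az], jaw], ...]. A call has 1 to 20 rows; each row shifts and turns the commanded pose from where the row before left it, along the tool's axes as they then stand; what a row does not reach is not made up. A row lasts 1/12 s, in which the tool goes at most 41.7 mm and 7.16 degrees, less where a joint would pass 70% of its speed; a pose out of reach is approached as far as the arm can. A call with a gripper value outside its range is refused whole. The fingers move at their own pace and stop on an object; the grip force is fixed at half the most. Time passes only in rows, so rows that do not move let the fingers close. It gives the time, the measured TCP pose, the force and the opening at its end, in the units of the state.
- bot.read_state(): the state, without advancing time (a new reading comes with each control period).
- bot.capture(name): name is "scene" or "top" or "wrist"; returns a dict with "img" (420x560x3 uint8, red, green, blue), "fx", "fy", "cx", "cy" (pixels), "R" (3x3) and "t" (3): a world point X has camera coordinates R X + t. Camera axes: x right, y down, z forward; pixel columns grow to the right and rows downward; lengths in m; the calibration is good to about 2 mm. A picture is of the moment at which its call begins. There is no depth.
- bot.hand_in(): hands the job in, once; it reports no verdict.
The state is a dict: "time_s": time; "joint_positions": joint angles; "qvel": joint speeds; "tau": joint torques, N m; "position": TCP position; "tcp_rot": TCP orientation; "force": force on the tool from outside, world axes, zero at the start; "moment": the same for the moment, N m; "opening": opening from 0.0 (shut) to 1.0 (fully open).
Only numpy, scipy, OpenCV 4.12 (cv2) and the standard library are available. Lean on these libraries where they do the work, as an engineer would, in place of code of your own. Each camera call takes 0.05 s, during which the arm holds its last target.

## Working session

There is one attempt and no reset: what is moved stays moved. The work goes in short steps, Python scripts to look and compute and a shell command to move; the robot and the scene stay as the last step left them, time stands still between calls to the robot, and variables do not carry over. Pictures are saved under pics/ and viewed, and the job is handed in when it is done.

```bash
ls; mkdir -p pics; python3 - <<'E'
from rig import bot
import cv2,json,pickle
s=bot.read_state()
for k,v in s.items(): print(k,v)
for n in ["scene","top","wrist"]:
    c=bot.capture(n); cv2.imwrite(f"pics/{n}0.png",c["img"][:,:,::-1]); pickle.dump(c,open(f"pics/{n}0.pkl","wb"))
    print(n,c["fx"],c["cx"],c["cy"],c["R"],c["t"])
E
```

```text
pics
time_s 0.0
joint_positions [-7.62319143e+01  3.02791740e+01  8.21555562e+01 -9.16392439e-04
  6.76902258e+01 -1.02257885e+01]
qvel [-0.01710787 -0.00041771  0.02549703  0.03871455  0.00758208  0.05765997]
tau [ 9.17746693e-04 -4.40039241e+01 -1.76590562e+01  6.33442705e-02
  5.82565984e-02 -1.71708280e-04]
position [ 0.25404735 -0.57040158  0.29127386]
tcp_rot [[-9.13586563e-01 -5.33407440e-04  4.06643957e-01]
 [-4.06644136e-01  2.11470628e-03 -9.13584191e-01]
 [-3.72619924e-04 -9.99997622e-01 -2.14887425e-03]]
force [-0.59542916 -0.1473023  -0.4449218 ]
moment [-0.00817773 -0.00321029 -0.01080857]
opening 0.9974892329144253
scene 398.3797904585604 272.60504766461963 210.3410967818396 [[-0.77382751 -0.63334222 -0.00828335]
 [-0.24793141  0.31490886 -0.91616725]
 [ 0.5828559  -0.70690172 -0.40071057]] [0.41373999 0.21823058 0.65624092]
top 475.6289457107771 280.66314369239626 203.72239326376803 [[-0.00867934 -0.99996091 -0.001685  ]
 [-0.99812416  0.00876549 -0.06059152]
 [ 0.06060393  0.00115594 -0.99816122]] [0.02006379 0.50394057 1.40657614]
wrist 367.7033649735536 279.6420410775759 211.91669088628882 [[ 0.40581206 -0.9139558  -0.00116875]
 [-0.87499354 -0.38888091  0.28837119]
 [-0.26401302 -0.11600186 -0.95751799]] [-0.62328572 -0.03399176  0.39222757]
```

View pics/scene0.png

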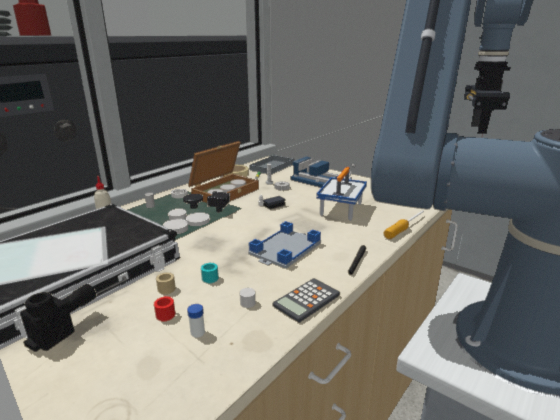

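View pics/top0.png

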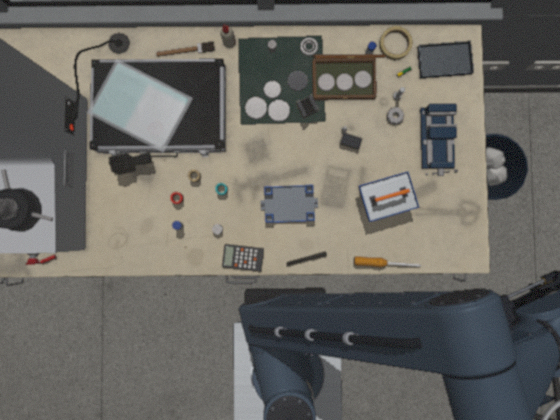

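View pics/wrist0.png

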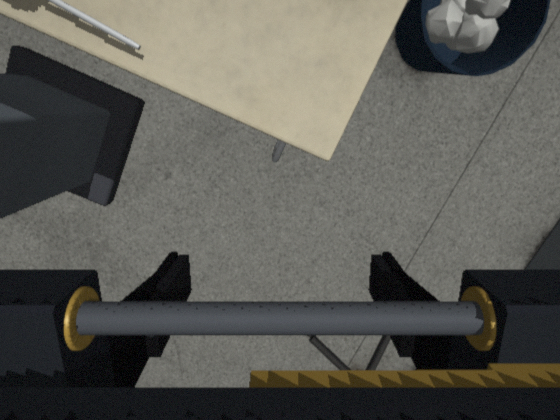

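The scene view shows the tan bushing at about (166,283), red (165,308) and turquoise (209,272) look-alikes, the vial (196,322) and the steel sample (247,298). The base frame is at about (286,243) and the upper frame at (343,190). In the top view these sit at: bushing (195,177), base (290,204), upper frame (388,198). Next I'll get coarse positions by colour mask.

```bash
cat > h.py <<'E'
import numpy as np,cv2,pickle
from rig import bot
def cap(n,name):
    c=bot.capture(n); cv2.imwrite(f"pics/{name}.png",c["img"][:,:,::-1]); pickle.dump(c,open(f"pics/{name}.pkl","wb")); return c
def load(name): return pickle.load(open(f"pics/{name}.pkl","rb"))
def ray(c,u,v):
    R=np.array(c["R"]);t=np.array(c["t"])
    d=R.T@np.array([(u-c["cx"])/c["fx"],(v-c["cy"])/c["fy"],1.]); return -R.T@t,d
def onz(c,u,v,z):
    o,d=ray(c,u,v); return o+d*(z-o[2])/d[2]
def proj(c,X):
    p=np.array(c["R"])@np.array(X)+np.array(c["t"]); return np.array([c["fx"]*p[0]/p[2]+c["cx"],c["fy"]*p[1]/p[2]+c["cy"]])
def tri(c1,p1,c2,p2):
    o1,d1=ray(c1,*p1);o2,d2=ray(c2,*p2)
    A=np.stack([d1,-d2],1);s=np.linalg.lstsq(A,o2-o1,rcond=None)[0]
    a=o1+d1*s[0];b=o2+d2*s[1];return (a+b)/2,np.linalg.norm(a-b)
def blobs(c,lo,hi,amin=8,roi=None):
    h=cv2.cvtColor(c["img"],cv2.COLOR_RGB2HSV); m=cv2.inRange(h,lo,hi)
    if roi: 
        k=np.zeros_like(m);k[roi[1]:roi[3],roi[0]:roi[2]]=1;m=m*k
    n,l,st,ce=cv2.connectedComponentsWithStats(m)
    return [(tuple(ce[i].round(1)),int(st[i,4]),tuple(int(x) for x in st[i,:4])) for i in range(1,n) if st[i,4]>=amin],m
E
python3 - <<'E'
from h import *
t=load("top0");s=load("scene0")
h=cv2.cvtColor(t["img"],cv2.COLOR_RGB2HSV)
for u,v in [(195,177),(196,170),(266,190),(290,204),(388,197),(365,205)]: print((u,v),h[v,u],t["img"][v,u])
print("blue",blobs(t,(100,120,40),(125,255,255),8,(150,150,430,240))[0])
print("orange",blobs(t,(3,150,120),(18,255,255),8,(340,160,430,230))[0])
for n,p,z in [("bush",(195,177),.03),("base",(290,204),.01),("upper",(388,197),.12)]: print(n,onz(t,*p,z).round(3))
crop=t["img"][150:260,160:430]; cv2.imwrite("pics/topz.png",cv2.resize(crop,None,fx=2.9,fy=2.9,interpolation=cv2.INTER_CUBIC)[:,:,::-1])
E
```

```text
(195, 177) [ 17  45 108] [108 100  89]
(196, 170) [ 18  68 147] [147 131 108]
(266, 190) [111  24  75] [68 70 75]
(290, 204) [111  20 127] [117 120 127]
(388, 197) [ 11 162 167] [167  99  61]
(365, 205) [109  61 133] [101 113 133]
blue [((np.float64(176.6), np.float64(224.7)), 28, (174, 222, 7, 6))]
orange [((np.float64(393.0), np.float64(194.5)), 83, (375, 190, 34, 11))]
bush [0.585 0.269 0.03 ]
base [ 0.503 -0.012  0.01 ]
upper [ 0.514 -0.282  0.12 ]
```

View pics/topz.png

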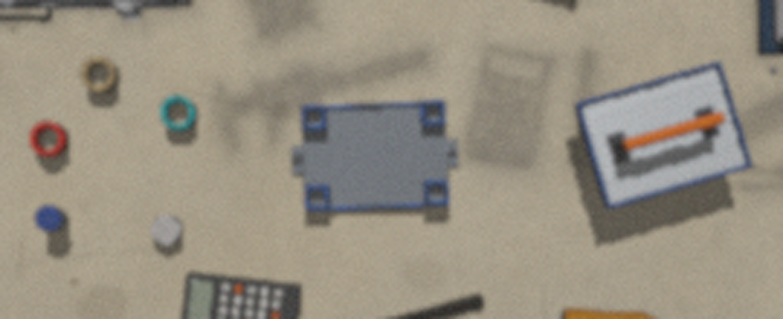

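```bash
python3 - <<'E'
from h import *
w=load("wrist0");S=bot.read_state()
R=S["tcp_rot"];R=np.array(R);p=np.array(S["position"])
o,d=ray(w,w["cx"],w["cy"])
print("cam in tool",(R.T@(o-p)).round(4),"dir",(R.T@d).round(3))
t=load("top0")
bush=onz(t,160+100/2.9,150+76/2.9,.03);print("bush",bush)
# where does pixel (280,130),(280,200) hit relative TCP at z .29->0.01
for px in [(280,130),(280,170),(280,60)]:
    print(px,(R.T@(onz(w,*px,.01)-p)).round(3))
E
```

```text
cam in tool [-0.0799 -0.0931 -0.0009] dir [0.289 0.957 0.   ]
bush [0.58731522 0.27086758 0.03      ]
(280, 130) [-0.052  0.282 -0.   ]
(280, 170) [-0.012  0.281 -0.   ]
(280, 60) [-0.117  0.282 -0.   ]
```

```bash
python3 -m pendant '[[[-1.5,0,-0.8],[0,0,0],0],[[-3,0,-1.7],[0,0,0],0],[[-3,0,-1.7],[0,0,0],0],[[-3,0,-1.7],[0,0,0],0],[[-3,0,-1.7],[0,0,0],0],[[-3,0,-1.7],[0,0,0],0],[[-3,0,-1.7],[0,0,0],0],[[-3,0,-1.7],[0,0,0],0],[[-3,0,-1.7],[0,0,0],0],[[-3,0,-1.6],[0,0,0],0],[[0,0,0],[0,0,0],0],[[0,0,0],[0,0,0],0],[[0,0,0],[0,0,0],0]]'; python3 - <<'E'
from h import *
cap("wrist","w1"); print(bot.read_state()["position"])
E
```

```text
time_s: 1.23
position: [0.4495, -0.3083, 0.2923]
tcp_rot: [[-0.913, -0.0, 0.408], [-0.408, -0.0, -0.913], [0.0, -1.0, 0.0]]
force: [-0.3, -0.2, -0.7]
opening: 1.004
[ 0.44917908 -0.30905356  0.29224517]
```

View pics/w1.png

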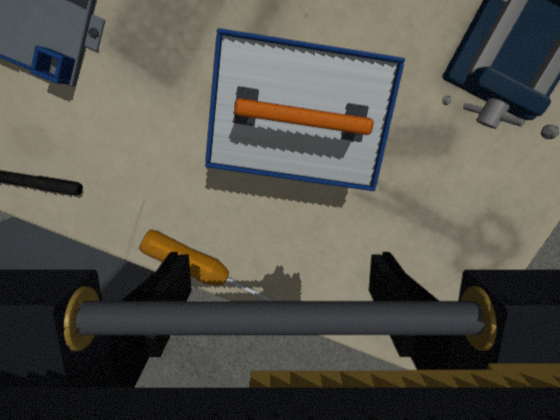

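The wrist view shows the upper frame cleanly: blue rim corners at about (220,32), (403,58), (374,188), (208,166) and the handle from (236,105) to (372,126). Moving on to look at the base.

```bash
python3 -m pendant '[[[-0.8,0,-1.6],[0,0,0],0],[[-1.5,0,-3.1],[0,0,0],0],[[-1.5,0,-3.1],[0,0,0],0],[[-1.5,0,-3.1],[0,0,0],0],[[-1.5,0,-3.1],[0,0,0],0],[[-1.5,0,-3.1],[0,0,0],0],[[-1.5,0,-3.1],[0,0,0],0],[[-1.5,0,-3.1],[0,0,0],0],[[-0.7,0,-1.6],[0,0,0],0],[[0,0,0],[0,0,0],0],[[0,0,0],[0,0,0],0],[[0,0,0],[0,0,0],0]]'; python3 - <<'E'
from h import *
cap("wrist","w2")
c=load("w1")
b,m=blobs(c,(3,150,100),(14,255,255),100,(180,20,420,200));print(b)
cnt=max(cv2.findContours(m,0,2)[0],key=cv2.contourArea);print(cv2.minAreaRect(cnt))
h=cv2.cvtColor(c["img"],cv2.COLOR_RGB2HSV); print(h[65,214],h[177,300])
E
```

```text
time_s: 2.28
position: [0.4579, -0.0336, 0.2924]
tcp_rot: [[-0.914, 0.0, 0.406], [-0.406, -0.001, -0.914], [-0.0, -1.0, 0.001]]
force: [0.4, -0.4, 0.6]
opening: 1.002
[((np.float64(303.3), np.float64(115.7)), 2107, (235, 98, 138, 36))]
((303.3345031738281, 115.58492279052734), (138.9016876220703, 15.967829704284668), 8.673173904418945)
[109 138  89] [107 195  97]
```

View pics/w2.png

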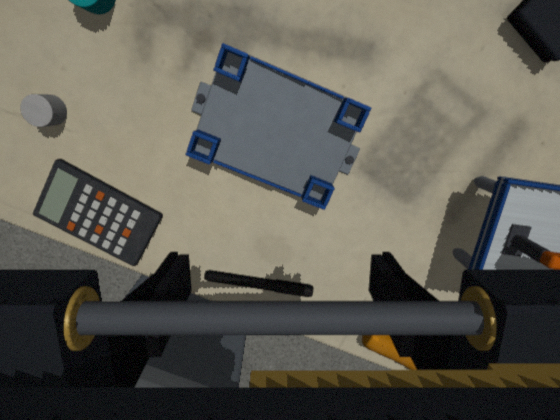

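```bash
python3 - <<'E'
from h import *
c=load("w2");im=c["img"]
cr=[im[y-28:y+28,x-35:x+35] for x,y in [(230,62),(352,114),(204,148),(318,192)]]
g=np.vstack([np.hstack(cr[:2]),np.hstack(cr[2:])])
cv2.imwrite("pics/w2z.png",cv2.resize(g,None,fx=5.3,fy=5.3,interpolation=cv2.INTER_NEAREST)[:,:,::-1])
E
```

```text
(no output)
```

View pics/w2z.png

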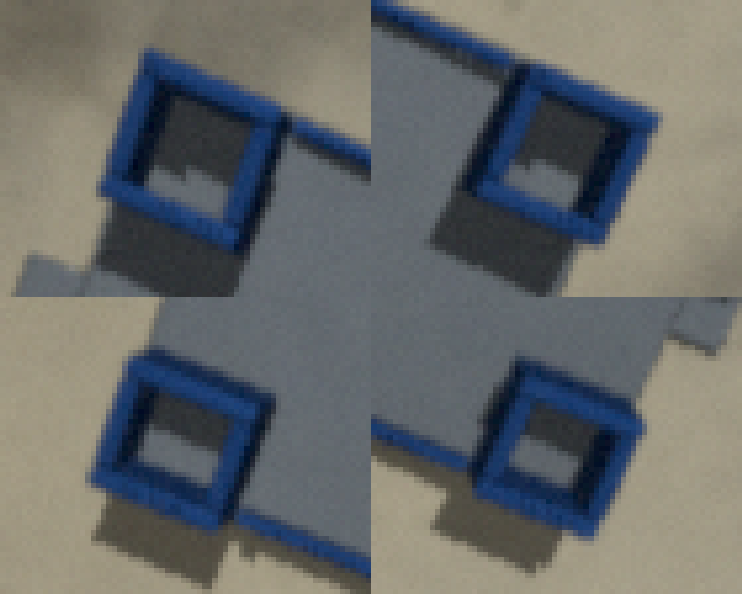

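Clear view of all four sockets, at about (230,62), (352,114), (204,148) and (318,192), with bright top rims and darker walls. I'll fit each bright rim at z=0.032.

```bash
cat > meas.py <<'E'
from h import *
def base(name,cen,V=110,r=24):
    c=load(name); P=[]
    h=cv2.cvtColor(c["img"],cv2.COLOR_RGB2HSV)
    for (x,y) in cen:
        m=cv2.inRange(h,(100,130,V),(125,255,255))
        k=np.zeros_like(m);k[max(0,y-r):y+r,x-r:x+r]=255;m&=k
        n,l,st,ce=cv2.connectedComponentsWithStats(m)
        i=1+np.argmax(st[1:,4]); q=(l==i).astype(np.uint8)
        # hole-filled, opened to drop the strip
        cnt=max(cv2.findContours(q,0,2)[0],key=cv2.contourArea)
        f=np.zeros_like(q);cv2.drawContours(f,[cnt],-1,1,-1)
        f=cv2.morphologyEx(f,cv2.MORPH_OPEN,np.ones((7,7),np.uint8))
        cnt=max(cv2.findContours(f,0,2)[0],key=cv2.contourArea)
        rc=cv2.minAreaRect(cnt); X=onz(c,*rc[0],.032)
        print(np.round(rc[0],1),np.round(rc[1],1),rc[2].__round__(1),X.round(4)); P.append(X)
    return np.array(P)
def fit(P,L):
    A=np.array(L,float);mp=P[:,:2].mean(0);ma=A.mean(0)
    U,_,Vt=np.linalg.svd((A-ma).T@(P[:,:2]-mp)); R=Vt.T@np.diag([1,np.linalg.det(U@Vt)])@U.T
    t=mp-R@ma; yaw=np.degrees(np.arctan2(R[1,0],R[0,0]))
    print("resid mm",((A@R.T+t-P[:,:2])*1e3).round(1).tolist())
    return t,yaw
E
python3 - <<'E'
from meas import *
P=base("w2",[(230,62),(352,114),(204,148),(318,192)])
print("base",fit(P,[(.041,.061),(.041,-.061),(-.041,.061),(-.041,-.061)]))
# upper
c=load("w1")
b,m=blobs(c,(3,150,100),(14,255,255),100,(180,20,420,200))
cnt=max(cv2.findContours(m,0,2)[0],key=cv2.contourArea)
rc=cv2.minAreaRect(cnt);print("handle",onz(c,*rc[0],.117).round(4),onz(c,*rc[0],.110).round(4))
bx=sorted(cv2.boxPoints(rc).tolist());e=[(np.array(bx[0])+bx[1])/2,(np.array(bx[2])+bx[3])/2]
a,b2=[onz(c,*q,.117) for q in e];print(a.round(4),b2.round(4),np.linalg.norm(a-b2),"yaw",np.degrees(np.arctan2(*(a-b2)[[1,0]])))
h=cv2.cvtColor(c["img"],cv2.COLOR_RGB2HSV); m=cv2.inRange(h,(98,100,40),(125,255,255)); m[:,:190]=0;m[:,420:]=0;m[210:]=0
cnt=max(cv2.findContours(m,0,2)[0],key=cv2.contourArea);hull=cv2.convexHull(cnt)
ap=cv2.approxPolyDP(hull,8,True)[:,0];print(ap.tolist())
X=np.array([onz(c,*q,.072) for q in ap]);print(X.round(4),X.mean(0).round(4))
E
```

```text
Traceback (most recent call last):
  File "meas.py", line 14, in base
    cnt=max(cv2.findContours(f,0,2)[0],key=cv2.contourArea)
ValueError: max() iterable argument is empty
```

```bash
python3 - <<'E'
import re
s=open('meas.py').read()
s=s.replace('        m=cv2.inRange(h,(100,130,V)','        m=cv2.inRange(h,(100,130,V)').replace("k=np.zeros","m=cv2.morphologyEx(m,cv2.MORPH_CLOSE,np.ones((3,3),np.uint8));k=np.zeros",1)
open('meas.py','w').write(s)
from h import *
c=load("w2");h=cv2.cvtColor(c["img"],cv2.COLOR_RGB2HSV)
print(h[50:78,230,2]); print(h[62,208:256,2]);print(h[62,208:256,1])
E
```

```text
[ 83  59  42  52  55  54  58  56  56  56  53  56  54  51  57  79  98 101
 105 111 113 110 108 116 121 115 104  80]
[152 153 152 151 149 151 146 106 100 105 102  91  53  36  39  40  44  50
  54  55  54  60  54  57  54  52  55  54  54  48  54  57  56  93 102 106
 101  67  41  46  91 109 110  98  92  71  56  54]
[ 45  43  45  44  44  44  42   2 130 187 183 185 207 227 177 140  70  46
  19  28  33  26  33  36  24  25  42  47  28  21  47  31  59 167 203 192
 189 225 230 111  50  33  28  23  25  29  50  57]
```

```bash
cat > m1.py <<'E'
from meas import *
P=base("w2",[(230,62),(352,114),(204,148),(318,192)],75)
print("base",fit(P,[(.041,.061),(.041,-.061),(-.041,.061),(-.041,-.061)]))
# upper
c=load("w1")
b,m=blobs(c,(3,150,100),(14,255,255),100,(180,20,420,200))
cnt=max(cv2.findContours(m,0,2)[0],key=cv2.contourArea)
rc=cv2.minAreaRect(cnt);print("handle",onz(c,*rc[0],.117).round(4),onz(c,*rc[0],.110).round(4))
bx=sorted(cv2.boxPoints(rc).tolist());e=[(np.array(bx[0])+bx[1])/2,(np.array(bx[2])+bx[3])/2]
a,b2=[onz(c,*q,.117) for q in e];print(a.round(4),b2.round(4),np.linalg.norm(a-b2),"yaw",np.degrees(np.arctan2(*(a-b2)[[1,0]])))
h=cv2.cvtColor(c["img"],cv2.COLOR_RGB2HSV); m=cv2.inRange(h,(98,100,40),(125,255,255)); m[:,:190]=0;m[:,420:]=0;m[210:]=0
cnt=max(cv2.findContours(m,0,2)[0],key=cv2.contourArea);hull=cv2.convexHull(cnt)
ap=cv2.approxPolyDP(hull,8,True)[:,0];print(ap.tolist())
X=np.array([onz(c,*q,.072) for q in ap]);print(X.round(4),X.mean(0).round(4))
E
python3 m1.py
```

```text
[230.4  61.9] [27.2 29.4] 18.4 [0.5436 0.053  0.032 ]
[353.4 114.8] [25.5 26.9] 23.2 [ 0.5474 -0.0686  0.032 ]
[201.8 146.1] [25.6 28.1] 18.4 [0.4633 0.0503 0.032 ]
[318.3 192.7] [23.9 26.9] 22.6 [ 0.467  -0.0709  0.032 ]
resid mm [[0.8, 0.2], [0.8, -0.2], [-0.8, 0.3], [-0.7, -0.4]]
base (array([ 0.50531516, -0.00903134]), np.float64(1.7743759959555043))
handle [ 0.5199 -0.2945  0.117 ] [ 0.5199 -0.295   0.11  ]
[ 0.5068 -0.2475  0.117 ] [ 0.5333 -0.3423  0.117 ] 0.09837523054289662 yaw 105.6336297218436
[[218, 29], [404, 59], [373, 190], [206, 166]]
[[ 0.5514 -0.2099  0.072 ]
 [ 0.5912 -0.3522  0.072 ]
 [ 0.4873 -0.3802  0.072 ]
 [ 0.4476 -0.2392  0.072 ]] [ 0.5194 -0.2954  0.072 ]
```

Base centre (0.5053,−0.0090), yaw 1.8°, with residuals under 1 mm. The upper frame's handle and rim agree on (0.5197,−0.295), yaw 15.6°, and the handle length comes out at 98 mm against 100 nominal. Now over the bushing.

```bash
python3 -m pendant '[[[-1.2,0.2,-1.1],[0,0,0],0.3],[[-2.4,0.4,-2.3],[0,0,0],0.3],[[-2.4,0.4,-2.3],[0,0,0],0.3],[[-2.4,0.4,-2.3],[0,0,0],0.3],[[-2.4,0.4,-2.3],[0,0,0],0.3],[[-2.4,0.4,-2.3],[0,0,0],0.3],[[-2.4,0.4,-2.3],[0,0,0],0.3],[[-2.4,0.4,-2.3],[0,0,0],0.3],[[-2.4,0.4,-2.3],[0,0,0],0.3],[[-2.4,0.4,-2.2],[0,0,0],0.3],[[-1.3,0.3,-1.2],[0,0,0],0.3],[[0,0,0],[0,0.1,0],0.3],[[0,0,0],[0,0,0],0.3],[[0,0,0],[0,0,0],0.3],[[0,0,0],[0,0,0],0.3]]'; python3 - <<'E'
from h import *
cap("wrist","w3")
E
```

```text
time_s: 3.58
position: [0.5853, 0.2731, 0.2511]
tcp_rot: [[-0.95, -0.001, 0.313], [-0.313, -0.0, -0.95], [0.001, -1.0, 0.0]]
force: [-0.4, 0.3, -0.6]
opening: 0.698
```

View pics/w3.png

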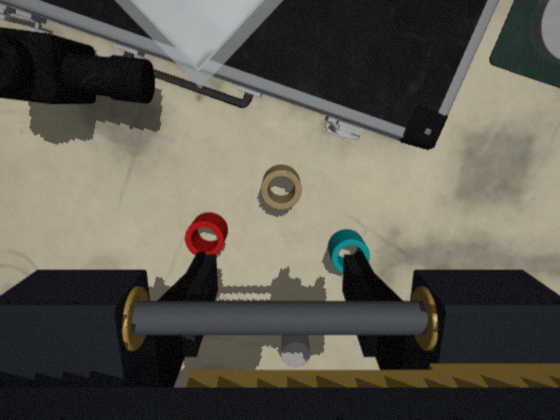

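The bushing is at (281,187), with red at (207,233) and turquoise at (349,251). Next, its top ring at z=0.03.

```bash
cat > m3.py <<'E'
from h import *
c=load("w3");S=bot.read_state();p=np.array(S["position"]);R=np.array(S["tcp_rot"])
h=cv2.cvtColor(c["img"],cv2.COLOR_RGB2HSV)
print(h[184,265],h[205,275],h[150,250],h[187,281],h[200,266])
m=cv2.inRange(h,(10,75,70),(25,255,255));m[:, :250]=0;m[:,310:]=0;m[:155]=0;m[220:]=0
cnt=max(cv2.findContours(m,0,2)[0],key=cv2.contourArea)
print("bbox",cv2.boundingRect(cnt))
f=np.zeros_like(m);cv2.drawContours(m,[cnt],-1,255,-1) if 0 else None
cv2.imwrite("pics/m3.png",cv2.resize(np.hstack([m[150:225,240:320],cv2.cvtColor(c["img"],cv2.COLOR_RGB2GRAY)[150:225,240:320]]),None,fx=5,fy=5,interpolation=cv2.INTER_NEAREST))
e=cv2.fitEllipse(cv2.convexHull(cnt));print(e)
for n,q,z in [("ring",e[0],.03),("red",(208,236),.03),("turq",(349,252),.03)]:
    X=onz(c,*q,z);print(n,X.round(4),(R.T@(X-p)*100).round(2))
E
python3 m3.py
```

```text
[ 20  91 137] [ 21  88 142] [ 23  49 172] [26 42 98] [ 20  88 139]
bbox (261, 165, 41, 45)
((280.8170166015625, 187.19163513183594), (39.99317932128906, 44.50251388549805), 1.4877339601516724)
ring [0.5925 0.2751 0.03  ] [-0.76 22.13  0.04]
red [0.5286 0.3239 0.03  ] [ 3.78 22.13 -6.59]
turq [0.5539 0.1961 0.03  ] [ 5.37 22.13  6.34]
```

View pics/m3.png

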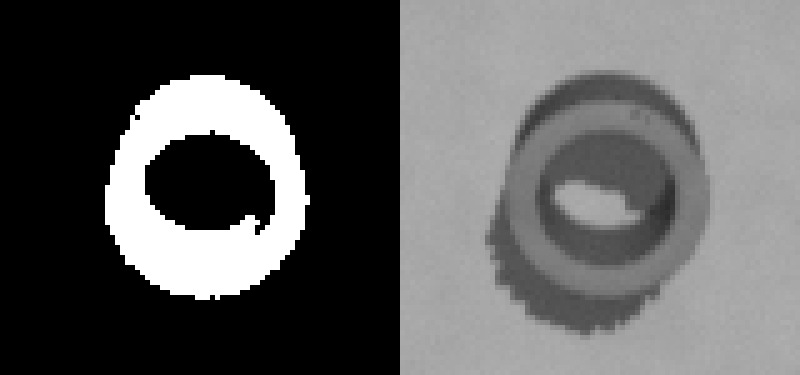

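```bash
python3 - <<'E'
from h import *
c=load("w3");S=bot.read_state();p=np.array(S["position"]);R=np.array(S["tcp_rot"])
X=onz(c,281.8,189.8,.03);print(X.round(4),(R.T@(X-p)*100).round(2))
a=onz(c,261.6,189.8,.03);b=onz(c,302,189.8,.03);print(np.linalg.norm(a-b))
E
```

```text
[0.5905 0.2735 0.03  ] [-0.53 22.13  0.13]
0.035427712605045326
```

```bash
python3 -m pendant '[[[-0.25,1,0.05],[0,0,0],0.3],[[-0.25,2,0.05],[0,0,0],0.3],[[0,2.5,0],[0,0,0],0.3],[[0,2.5,0],[0,0,0],0.3],[[0,2,0],[0,0,0],0.3],[[0,1,0],[0,0,0],0.3],[[0,0,0],[0,0,0],0.3],[[0,0,0],[0,0,0],0.3]]'; python3 - <<'E'
from h import *
cap("wrist","w4")
E
```

```text
time_s: 4.3
position: [0.5901, 0.2749, 0.141]
tcp_rot: [[-0.95, -0.001, 0.313], [-0.313, -0.0, -0.95], [0.001, -1.0, -0.0]]
force: [0.5, -0.2, 0.6]
opening: 0.697
```

View pics/w4.png

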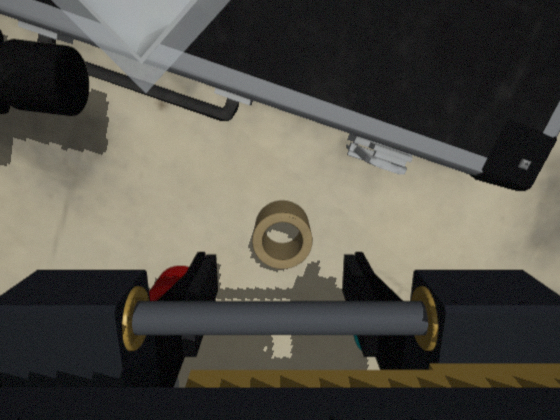

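```bash
python3 - <<'E'
from h import *
c=load("w4");S=bot.read_state();p=np.array(S["position"]);R=np.array(S["tcp_rot"])
X=onz(c,282.5,241.5,.03);print(X.round(4),(R.T@(X-p)*100).round(2))
E
```

```text
[0.5902 0.274  0.03  ] [ 0.11 11.2   0.1 ]
```

```bash
python3 -m pendant '[[[0.1,1,0.1],[0,0,0],0.3],[[0,1.5,0],[0,0,0],0.3],[[0,1.5,0],[0,0,0],0.3],[[0,1.3,0],[0,0,0],0.3],[[0,1,0],[0,0,0],0.3],[[0,0.5,0],[0,0,0],0.3],[[0,0,0],[0,0,0],0.3],[[0,0,0],[0,0,0],0.6],[[0,0,0],[0,0,0],0.8],[[0,0,0],[0,0,0],0.8],[[0,0,0],[0,0,0],0.8],[[0,0,0],[0,0,0],0.8],[[0,0,0],[0,0,0],0.8],[[0,0,0],[0,0,0],0.8]]'
```

```text
time_s: 5.52
position: [0.5897, 0.274, 0.0738]
tcp_rot: [[-0.95, 0.001, 0.313], [-0.313, 0.0, -0.95], [-0.001, -1.0, 0.0]]
force: [-0.7, -0.8, 2.3]
opening: 0.401
```

The bushing is gripped: opening 0.40, about 35 mm. Lifting it and carrying it over the base.

```bash
python3 -m pendant '[[[0,-1,0],[0,0,0],0.8],[[0,-2.5,0],[0,0,0],0.8],[[0,-2.5,0],[0,0,0],0.8],[[0,-2,0],[0,0,0],0.8],[[1,0,1.5],[0,0,0],0.8],[[2.1,0,3],[0,0,0],0.8],[[2.1,0,3],[0,0,0],0.8],[[2.1,0,3],[0,0,0],0.8],[[2.1,0,3],[0,0,0],0.8],[[2.1,0,3],[0,0,0],0.8],[[2.1,0,3],[0,0,0],0.8],[[2.1,0,3],[0,0,0],0.8],[[1.2,0,1.7],[0,0,0],0.8],[[0,0,0],[0,0.096,0],0.8],[[0,0,0],[0,0.096,0],0.8],[[0,0,0],[0,0.095,0],0.8],[[0,0,0],[0,0,0],0.8],[[0,0,0],[0,0,0],0.8],[[0,0,0],[0,0,0],0.8]]';  python3 - <<'E'
from h import *
cap("wrist","w5")
E
```

```text
time_s: 7.1
position: [0.5047, -0.0087, 0.1534]
tcp_rot: [[-0.999, 0.0, 0.034], [-0.034, 0.0, -0.999], [-0.0, -1.0, -0.0]]
force: [0.5, 0.3, -0.8]
opening: 0.399
```

View pics/w5.png

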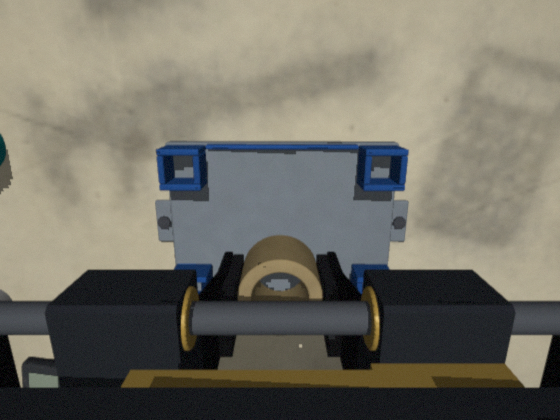

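Bushing centred between the sockets: (182,167) and (382,167) sit symmetric about it. Lowering onto the deck.

```bash
python3 -m pendant '[[[-0.05,1,0],[0,0,0],0.8],[[0,1.5,0],[0,0,0],0.8],[[0,1.5,0],[0,0,0],0.8],[[0,1.2,0],[0,0,0],0.8],[[0,0.8,0],[0,0,0],0.8],[[0,0.4,0],[0,0,0],0.8],[[0,0.2,0],[0,0,0],0.8],[[0,0.2,0],[0,0,0],0.8],[[0,0.1,0],[0,0,0],0.8],[[0,0,0],[0,0,0],0.8],[[0,0,0],[0,0,0],0.8]]'
```

```text
time_s: 8.07
position: [0.5054, -0.0088, 0.0846]
tcp_rot: [[-0.999, 0.001, 0.032], [-0.032, -0.0, -0.999], [-0.001, -1.0, 0.0]]
force: [0.3, 1.0, -0.9]
opening: 0.398
```

```bash
python3 -m pendant '[[[0,0.05,0],[0,0,0],0.8],[[0,0.05,0],[0,0,0],0.8],[[0,0,0],[0,0,0],0.8],[[0,0,0],[0,0,0],0.8]]'
```

```text
time_s: 8.4
position: [0.5054, -0.0089, 0.0838]
tcp_rot: [[-0.999, 0.001, 0.032], [-0.032, -0.0, -0.999], [-0.001, -1.0, 0.0]]
force: [-0.1, 1.0, 3.6]
opening: 0.4
```

Contact is felt at 3.6 N at the expected height. Releasing, rising and checking.

```bash
python3 -m pendant '[[[0,0,0],[0,0,0],0.55],[[0,0,0],[0,0,0],0.45],[[0,0,0],[0,0,0],0.35],[[0,0,0],[0,0,0],0.3],[[0,0,0],[0,0,0],0.3],[[0,-0.5,0],[0,0,0],0.3],[[0,-1,0],[0,0,0],0.3],[[0,-2,0],[0,0,0],0.3],[[0,-3,0],[0,0,0],0.3],[[0,-3,0],[0,0,0],0.3],[[0,-3,0],[0,0,0],0.3],[[0,-3,0],[0,0,0],0.3],[[0,-1.5,0],[0,0,0],0.3],[[0,0,0],[0,0,0],0.3],[[0,0,0],[0,0,0],0.3]]';  python3 - <<'E'
from h import *
cap("wrist","w6")
E
```

```text
time_s: 9.65
position: [0.5053, -0.0088, 0.2546]
tcp_rot: [[-0.999, 0.003, 0.032], [-0.032, -0.001, -0.999], [-0.003, -1.0, 0.001]]
force: [0.4, 1.2, -0.5]
opening: 0.7
```

View pics/w6.png

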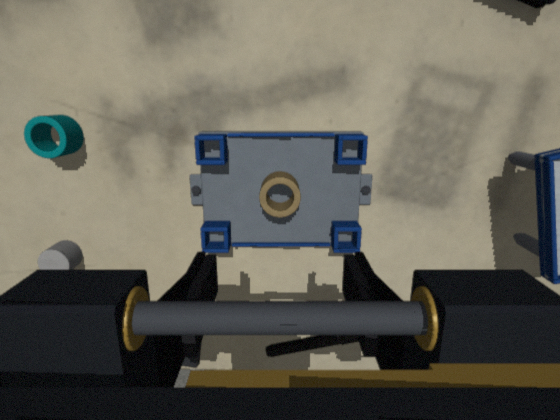

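The bushing stands upright mid-deck at (280,196), with sockets at (211,149), (351,149), (216,238) and (346,237). I'll re-measure the base from this tool heading.

```bash
python3 - <<'E'
from meas import *
P=base("w6",[(211,149),(351,149),(216,238),(346,237)],75,20)
print("base",fit(P,[(.041,.061),(.041,-.061),(-.041,.061),(-.041,-.061)]))
print(onz(load("w6"),280,197.5,.04))
E
```

```text
[209. 149.] [30. 28.] 90.0 [0.5445 0.0534 0.032 ]
[352. 149.] [30. 28.] 90.0 [ 0.5482 -0.0686  0.032 ]
[214.5 236.5] [31. 25.] 90.0 [0.465  0.0502 0.032 ]
[347.  236.5] [31. 26.] 90.0 [ 0.4687 -0.071   0.032 ]
resid mm [[1.2, -0.1], [1.3, -0.0], [-1.3, 0.4], [-1.2, -0.3]]
base (array([ 0.50663009, -0.00899352]), np.float64(1.8232194367159638))
[ 0.50572199 -0.00843281  0.04      ]
```

```bash
python3 -m pendant '[[[0,0,1.5],[0,0,0],0.3],[[0,0,3],[0,0,0],0.3],[[0,0,3],[0,0,0],0.3],[[-0.5,0,3],[0,0,0],0.3],[[0,0,3],[0,0,0],0.3],[[0,0,3],[0,0,0],0.3],[[0,0,3],[0,0,0],0.3],[[0,0,3],[0,0,0],0.3],[[0,0,3],[0,0,0],0.3],[[0,0,3.1],[0,0,0],0.3],[[0,0,0],[0,-0.12,0],0.3],[[0,0,0],[0,-0.12,0],0.3],[[0,0,0],[0,-0.12,0],0.3],[[0,0,0],[0,-0.12,0],0.3],[[0,0,0],[0,-0.12,0],0.3],[[0,0,0],[0,-0.12,0],0.3],[[0,0,0],[0,-0.12,0],0.3]]'
python3 -m pendant '[[[0,0,0],[0,-0.12,0],0.3],[[0,0,0],[0,-0.12,0],0.3],[[0,0,0],[0,-0.12,0],0.3],[[0,0,0],[0,-0.12,0],0.3],[[0,0,0],[0,-0.12,0],0.3],[[0,0,0],[0,-0.12,0],0.3],[[0,0,0],[0,-0.12,0],0.3],[[0,0,0],[0,-0.12,0],0.3],[[0,0,0],[0,0,0],0.3],[[0,0,0],[0,0,0],0.3],[[0,0,0],[0,0,0],0.3]]';  python3 - <<'E'
from h import *
cap("wrist","w7")
E
```

```text
time_s: 11.12
position: [0.5183, -0.2938, 0.2508]
tcp_rot: [[-0.639, -0.004, 0.769], [-0.769, 0.003, -0.639], [-0.0, -1.0, -0.005]]
force: [-0.3, 0.7, 0.5]
opening: 0.697
time_s: 12.03
position: [0.5189, -0.2942, 0.252]
tcp_rot: [[0.255, -0.002, 0.967], [-0.967, 0.002, 0.255], [-0.002, -1.0, -0.001]]
force: [-0.3, -0.0, 0.7]
opening: 0.701
```

View pics/w7.png

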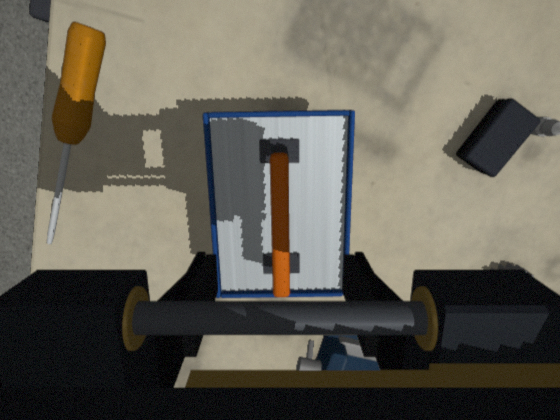

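```bash
python3 - <<'E'
from h import *
c=load("w7");S=bot.read_state();p=np.array(S["position"]);R=np.array(S["tcp_rot"])
h=cv2.cvtColor(c["img"],cv2.COLOR_RGB2HSV); m=cv2.inRange(h,(3,150,60),(14,255,255));m[:,:250]=0;m[:,310:]=0
for v in (160,200,240,280,290,295,297,299):
    u=np.where(m[v])[0]; print(v,u.min() if len(u) else None,u.max() if len(u) else None)
u=[ (np.where(m[v])[0].min()+np.where(m[v])[0].max())/2 for v in (160,285)]
vs=np.where(m.any(1))[0];print("v",vs.min(),vs.max())
a=onz(c,u[0],160,.117);b=onz(c,u[1],285,.117)
print("yaw handle",np.degrees(np.arctan2(*(a-b)[[1,0]])))
t0=onz(c,280,vs.min(),.117);t1=onz(c,281.5,vs.max(),.117);print(np.linalg.norm(t0-t1),((t0+t1)/2).round(4))
for q in (a,b,(t0+t1)/2): print((R.T@(q-p)*100).round(2))
E
```

```text
160 270 287
200 272 287
240 273 288
280 274 288
290 273 289
295 275 287
297 None None
299 None None
v 153 296
yaw handle 105.84240939453181
0.0992528847610872 [ 0.5196 -0.2939  0.117 ]
[-4.53 13.54 -0.06]
[ 4.11 13.53  0.1 ]
[-0.   13.54  0.08]
```

The handle is measured at (0.5196,−0.2939), yaw 15.8°, under 1 mm from the gripper's centreline. Descending and gripping.

```bash
python3 -m pendant '[[[0,1,0.05],[0,-0.016,0],0.3],[[0,1.8,0],[0,0,0],0.3],[[0,1.8,0],[0,0,0],0.3],[[0,1.8,0],[0,0,0],0.3],[[0,1.5,0],[0,0,0],0.3],[[0,0.8,0],[0,0,0],0.3],[[0,0.4,0],[0,0,0],0.3],[[0,0,0],[0,0,0],0.3],[[0,0,0],[0,0,0],0.5],[[0,0,0],[0,0,0],0.7],[[0,0,0],[0,0,0],0.9],[[0,0,0],[0,0,0],1],[[0,0,0],[0,0,0],1],[[0,0,0],[0,0,0],1],[[0,0,0],[0,0,0],1],[[0,0,0],[0,0,0],1]]'
```

```text
time_s: 13.42
position: [0.5198, -0.2944, 0.1623]
tcp_rot: [[0.273, 0.0, 0.962], [-0.962, -0.0, 0.273], [0.0, -1.0, 0.0]]
force: [0.4, -0.2, -0.3]
opening: 0.177
```

```bash
python3 -m pendant '[[[0,0,0],[0,0,0],1],[[0,0,0],[0,0,0],1],[[0,0,0],[0,0,0],1],[[0,0,0],[0,0,0],1]]'
```

```text
time_s: 13.75
position: [0.5195, -0.2944, 0.1622]
tcp_rot: [[0.273, -0.001, 0.962], [-0.962, 0.0, 0.273], [-0.0, -1.0, -0.001]]
force: [-2.3, -1.3, 0.9]
opening: 0.134
```

Gripped: opening 0.134, about 12 mm. Lifting 9 cm and carrying it over the base.

```bash
python3 -m pendant '[[[0,-0.5,0],[0,0,0],1],[[0,-1.5,0],[0,0,0],1],[[0,-2,0],[0,0,0],1],[[0,-2,0],[0,0,0],1],[[0,-2,0],[0,0,0],1],[[0,-1,0],[0,0,0],1],[[0,0,0],[0,0,0],1],[[0,0,0],[0,0,0],1]]'; python3 - <<'E'
from h import *
cap("wrist","w8");cap("scene","s8")
E
```

```text
time_s: 14.42
position: [0.5197, -0.2941, 0.252]
tcp_rot: [[0.274, 0.0, 0.962], [-0.962, 0.0, 0.274], [-0.0, -1.0, 0.0]]
force: [-0.3, 0.2, -4.3]
opening: 0.132
```

View pics/s8.png

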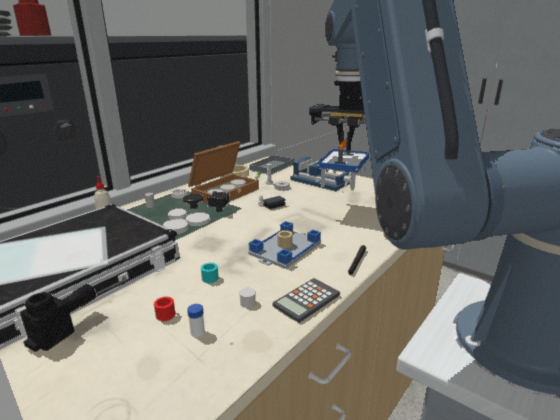

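The frame is lifted and hangs level at about (343,160), with the bushing upright on the deck at (285,240). Carrying on over the base.

```bash
python3 -m pendant '[[[-0.7,0,0.15],[0,0,0],1],[[-1.4,0,0.35],[0,0,0],1],[[-2.2,0,0.5],[0,0,0],1],[[-2.7,0,0.6],[0,0,0],1],[[-2.8,0,0.65],[0,0,0],1],[[-2.8,0,0.65],[0,0,0],1],[[-2.8,0,0.65],[0,0,0],1],[[-2.8,0,0.65],[0,0,0],1],[[-2.8,0,0.65],[0,0,0],1],[[-2.7,0,0.6],[0,0,0],1],[[-2.2,0,0.55],[0,0,0],1],[[-1.3,0,0.3],[0,0,0],1],[[-0.6,0,0.15],[0,0,0],1],[[0,0,0],[0,0.08,0],1],[[0,0,0],[0,0.084,0],1],[[0,0,0],[0,0.08,0],1],[[0,0,0],[0,0,0],1],[[0,0,0],[0,0,0],1],[[0,0,0],[0,0,0],1]]'; python3 - <<'E'
from h import *
cap("wrist","w9");cap("scene","s9");cap("top","t9")
E
```

```text
time_s: 16.1
position: [0.5055, -0.0093, 0.2521]
tcp_rot: [[0.035, -0.001, 0.999], [-0.999, 0.0, 0.035], [-0.0, -1.0, -0.001]]
force: [-0.6, 0.2, -4.3]
opening: 0.136
```

View pics/w9.png

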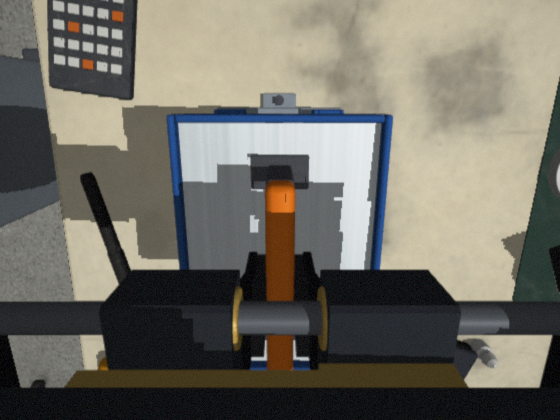

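View pics/s9.png

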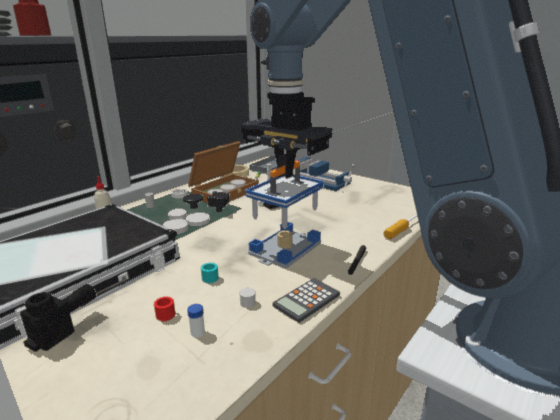

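```bash
python3 - <<'E'
from h import *
c=load("w9");S=bot.read_state();p=np.array(S["position"]);R=np.array(S["tcp_rot"])
z=.162
h=cv2.cvtColor(c["img"],cv2.COLOR_RGB2HSV); m=cv2.inRange(h,(98,130,40),(125,255,255)); m[260:]=0;m[:112]=0
for v in (120,140,180,220,255):
    u=np.where(m[v])[0]; u=u[(u>150)&(u<410)]; a=onz(c,u.min(),v,z);b=onz(c,u.max()+1,v,z)
    print(v,u.min(),u.max(),"width",np.linalg.norm(a-b).round(4),"mid tool",(R.T@((a+b)/2-p)*100).round(2),"mid world",((a+b)/2).round(4))
print("end", (R.T@(onz(c,280,114,z)-p)*100).round(2))
for px in [(278,101)]: print("lug",onz(c,*px,.01).round(4))
e=np.array([.032,.999]);x=np.array([.999,-.032]) # base axes approx
y9=1.8
r=np.radians(y9);B=np.array([[np.cos(r),-np.sin(r)],[np.sin(r),np.cos(r)]])
q=np.array([.5055,-.009]); sc=load("s9");im=sc["img"].copy()
big=cv2.resize(im[160:290,220:350],None,fx=5,fy=5,interpolation=cv2.INTER_CUBIC)
psi=np.arctan2(R[1,2],R[0,2]);C=np.array([[np.cos(psi),-np.sin(psi)],[np.sin(psi),np.cos(psi)]])
for sx in(1,-1):
  for sy in(1,-1):
    f=p[:2]+C@np.array([.041*sx,.061*sy]);s=q+B@np.array([.041*sx,.061*sy])
    for X,col in [((*f,.0898),(255,0,0)),((*s,.032),(0,255,0)),((*s,.01),(255,255,0))]:
        u=proj(sc,X); cv2.circle(big,tuple(int(t) for t in (u-[220,160])*5),4,col,-1)
cv2.imwrite("pics/s9z.png",big[:,:,::-1][:600])
E
```

```text
120 167 391 width 0.109 mid tool [-7.16  9.02 -0.03] mid world [0.503  0.0622 0.162 ]
140 169 390 width 0.1092 mid tool [-6.21  9.02 -0.  ] mid world [0.5036 0.0526 0.162 ]
180 172 386 width 0.1091 mid tool [-4.2   9.02 -0.03] mid world [0.504  0.0326 0.162 ]
220 176 383 width 0.1091 mid tool [-2.07  9.02  0.  ] mid world [0.505  0.0113 0.162 ]
255 179 379 width 0.1085 mid tool [-0.08  9.02 -0.03] mid world [ 0.5054 -0.0086  0.162 ]
end [-7.44  9.02 -0.  ]
lug [0.5014 0.0708 0.01  ]
```

View pics/s9z.png

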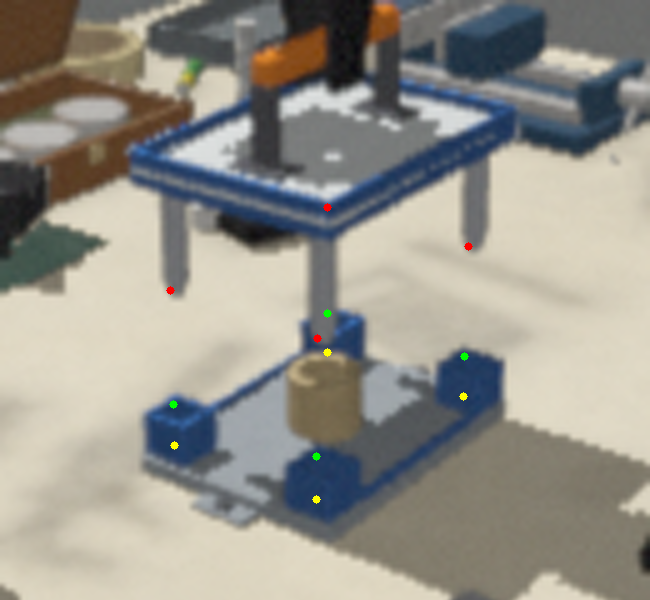

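```bash
python3 - <<'E'
from h import *
c=load("w9")
cr=c["img"][85:135,200:360];cv2.imwrite("pics/lug.png",cv2.resize(cr,None,fx=5,fy=5,interpolation=cv2.INTER_NEAREST)[:,:,::-1])
E
```

```text
(no output)
```

View pics/lug.png

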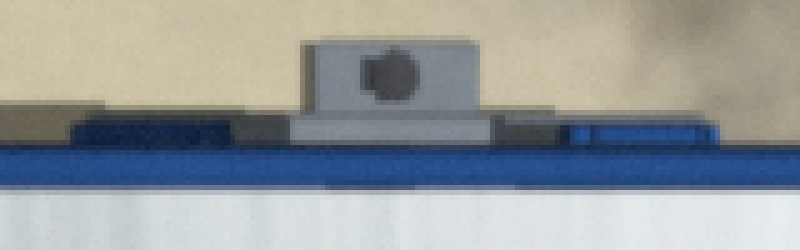

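```bash
python3 - <<'E'
from h import *
c=load("w9");p=np.array([.5055,-.0093,.2521])
r=np.radians(1.85);ex=np.array([np.cos(r),np.sin(r)]);ey=np.array([-np.sin(r),np.cos(r)])
for n,px,z in [("lug",(279.4,100),.008),("sock",(279.0,111),.032),("sockL",(214.4,111),.032),("sockR",(343.6,111),.032)]:
    X=onz(c,*px,z)[:2]-p[:2]; print(n,"in frame axes mm",(X@ex*1e3).round(1),(X@ey*1e3).round(1))
E
```

```text
lug in frame axes mm -0.3 81.0
sock in frame axes mm -0.6 72.3
sockL in frame axes mm -53.7 72.3
sockR in frame axes mm 52.5 72.4
```

Everything agrees: from this view the lug and sockets put the base within about 0.5 mm of the held frame (clearance ±2 mm). The held frame is square to the tool. Lowering to just above the sockets, then slowly.

```bash
python3 -m pendant '[[[0,0.5,-0.03],[0,0,0],1],[[0,1,0],[0,0,0],1],[[0,1,0],[0,0,0],1],[[0,1,0],[0,0,0],1],[[0,0.8,0],[0,0,0],1],[[0,0.5,0],[0,0,0],1],[[0,0.3,0],[0,0,0],1],[[0,0,0],[0,0,0],1],[[0,0,0],[0,0,0],1]]'; python3 - <<'E'
from h import *
c=cap("scene","s10");cv2.imwrite("pics/s10z.png",cv2.resize(c["img"][170:290,220:350],None,fx=5,fy=5,interpolation=cv2.INTER_CUBIC)[:,:,::-1])
E
```

```text
time_s: 17.0
position: [0.5057, -0.0094, 0.2013]
tcp_rot: [[0.033, 0.0, 0.999], [-0.999, -0.0, 0.033], [0.0, -1.0, 0.0]]
force: [0.5, 0.4, -4.8]
opening: 0.134
```

View pics/s10z.png

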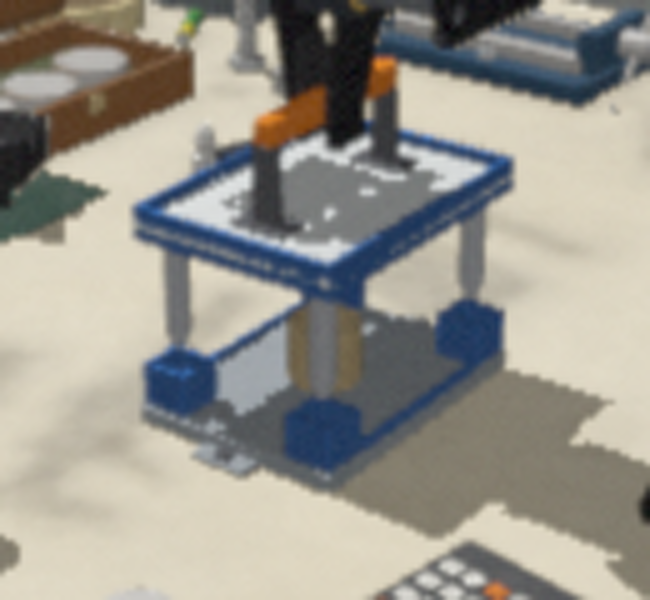

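The three visible posts stand over their sockets: (178,350), (322,400), (471,300) in the zoom. Going in.

```bash
python3 -m pendant '[[[0,0.25,-0.02],[0,0,0],1],[[0,0.25,0],[0,0,0],1],[[0,0.25,0],[0,0,0],1],[[0,0.25,0],[0,0,0],1],[[0,0.25,0],[0,0,0],1],[[0,0.25,0],[0,0,0],1],[[0,0,0],[0,0,0],1],[[0,0,0],[0,0,0],1]]'
```

```text
time_s: 17.72
position: [0.5052, -0.0093, 0.186]
tcp_rot: [[0.033, -0.001, 0.999], [-0.999, 0.0, 0.033], [-0.0, -1.0, -0.001]]
force: [-0.2, -0.7, -3.8]
opening: 0.131
```

Feet are 8 mm inside the sockets with no contact force.

```bash
python3 -m pendant '[[[0,0.2,0],[0,0,0],1],[[0,0.2,0],[0,0,0],1],[[0,0.2,0],[0,0,0],1],[[0,0.2,0],[0,0,0],1],[[0,0.2,0],[0,0,0],1],[[0,0.15,0],[0,0,0],1],[[0,0.1,0],[0,0,0],1],[[0,0,0],[0,0,0],1],[[0,0,0],[0,0,0],1]]'
```

```text
time_s: 18.47
position: [0.5053, -0.0093, 0.1737]
tcp_rot: [[0.033, -0.0, 0.999], [-0.999, 0.0, 0.033], [-0.0, -1.0, -0.0]]
force: [-0.2, 0.5, -3.8]
opening: 0.134
```

```bash
python3 -m pendant '[[[0,0.07,0],[0,0,0],1],[[0,0.06,0],[0,0,0],1],[[0,0.05,0],[0,0,0],1],[[0,0,0],[0,0,0],1],[[0,0,0],[0,0,0],1]]'
```

```text
time_s: 18.88
position: [0.5053, -0.0093, 0.1722]
tcp_rot: [[0.033, 0.0, 0.999], [-0.999, -0.0, 0.033], [0.0, -1.0, 0.0]]
force: [-0.7, -0.2, -1.5]
opening: 0.137
```

```bash
python3 -m pendant '[[[0,0.04,0],[0,0,0],1],[[0,0.03,0],[0,0,0],1],[[0,0,0],[0,0,0],1],[[0,0,0],[0,0,0],1]]'; python3 - <<'E'
from h import *
c=cap("scene","s11");cv2.imwrite("pics/s11z.png",cv2.resize(c["img"][170:290,220:350],None,fx=5,fy=5,interpolation=cv2.INTER_CUBIC)[:,:,::-1])
E
```

```text
time_s: 19.22
position: [0.5051, -0.0093, 0.172]
tcp_rot: [[0.033, 0.0, 0.999], [-0.999, -0.0, 0.033], [0.0, -1.0, 0.0]]
force: [-3.7, 0.3, 4.4]
opening: 0.132
```

View pics/s11z.png

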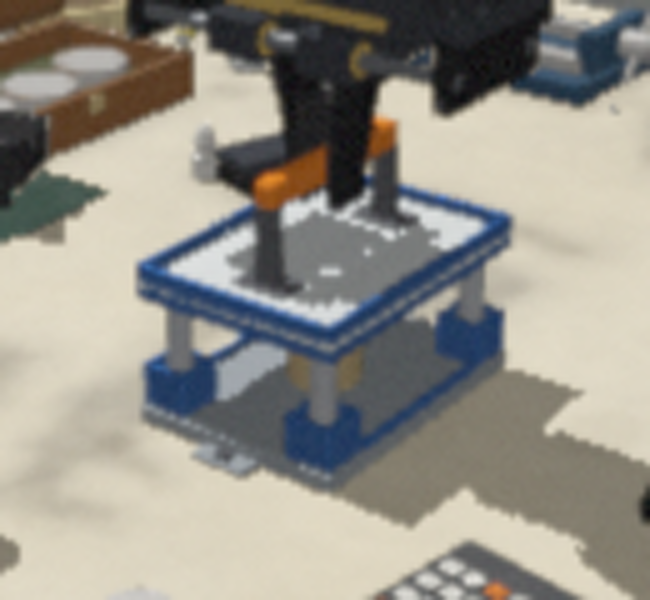

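Posts are home (TCP at 0.172, +4.4 N seating force) and the bushing is still standing underneath. Releasing gently and retreating straight up.

```bash
python3 -m pendant '[[[0,0,0],[0,0,0],0.8],[[0,0,0],[0,0,0],0.65],[[0,0,0],[0,0,0],0.5],[[0,0,0],[0,0,0],0.4],[[0,0,0],[0,0,0],0.4],[[0,0,0],[0,0,0],0.4],[[0,-0.5,0],[0,0,0],0.4],[[0,-1.5,0],[0,0,0],0.4],[[0,-2.5,0],[0,0,0],0.4],[[0,-3,0],[0,0,0],0.4],[[0,-3,0],[0,0,0],0.4],[[0,-2,0],[0,0,0],0.4],[[0,-1,0],[0,0,0],0.4],[[0,0,0],[0,0,0],0.4],[[0,0,0],[0,0,0],0.4],[[0,0,0],[0,0,0],0.4]]'; python3 - <<'E'
from h import *
c=cap("scene","s12");cv2.imwrite("pics/s12z.png",cv2.resize(c["img"][170:290,220:350],None,fx=5,fy=5,interpolation=cv2.INTER_CUBIC)[:,:,::-1])
w=cap("wrist","w12")
h=cv2.cvtColor(w["img"],cv2.COLOR_RGB2HSV); m=cv2.inRange(h,(98,120,40),(125,255,255)); m[265:]=0
for v in range(90,265,20):
    u=np.where(m[v])[0];u=u[(u>140)&(u<420)]
    if len(u): 
        a=onz(w,u.min(),v,.082);b=onz(w,u.max()+1,v,.082);print(v,u.min(),u.max(),np.linalg.norm(a-b).round(4),((a+b)/2).round(4))
E
```

```text
time_s: 20.6
position: [0.5046, -0.0092, 0.3055]
tcp_rot: [[0.033, -0.002, 0.999], [-0.999, 0.0, 0.033], [-0.0, -1.0, -0.002]]
force: [0.2, 0.6, 0.5]
opening: 0.602
110 216 346 0.1087 [0.5033 0.064  0.082 ]
130 217 345 0.1087 [0.5038 0.0478 0.082 ]
150 218 344 0.1086 [0.5044 0.0311 0.082 ]
170 219 343 0.1086 [0.5049 0.0138 0.082 ]
190 220 342 0.1086 [ 0.5055 -0.004   0.082 ]
210 221 341 0.1086 [ 0.5062 -0.0224  0.082 ]
230 222 340 0.1086 [ 0.5068 -0.0415  0.082 ]
250 223 339 0.1086 [ 0.5075 -0.0611  0.082 ]
```

View pics/s12z.png

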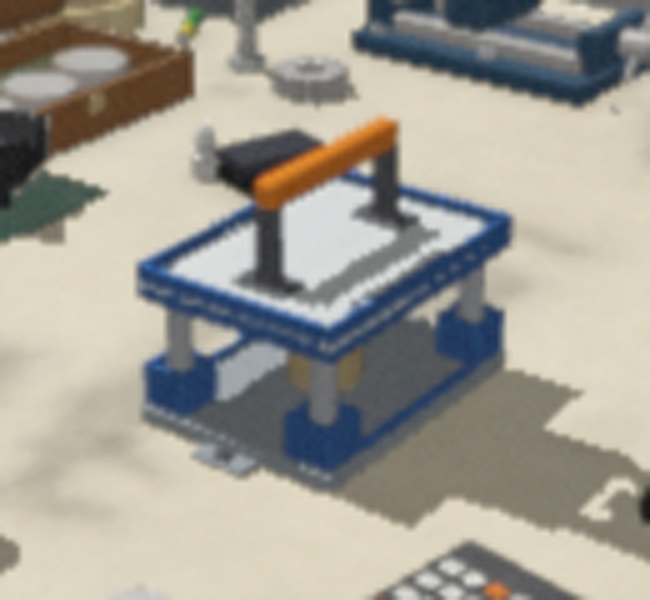

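View pics/s12.png

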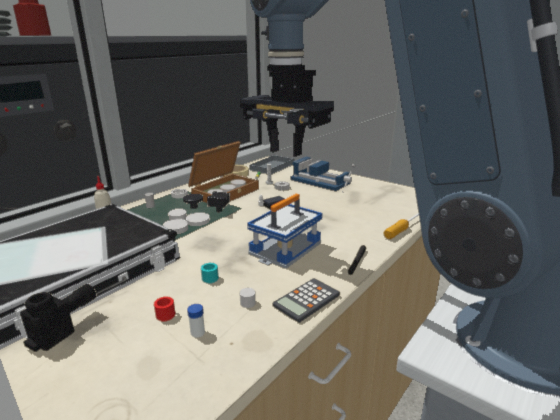

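View pics/w12.png

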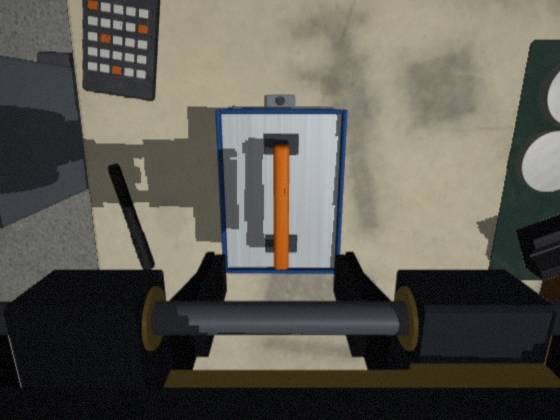

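The frame sits level: at the home rim height (z=0.082) its width reads a constant 108.6 mm from end to end. The gripper is clear of it. The vial (196,322), steel sample (247,298) and both look-alikes are at their starting pixels. Handing in.

```bash
python3 -c "
from rig import bot
print(bot.hand_in())"
```

```text
the job is handed in; nothing more can be done
None
```

The job is done and handed in at about 20.7 s on the robot's clock; the hand-in gives no verdict. I stood the bushing upright in the middle of the base deck and released it. I then lowered the upper frame by its handle until all four posts were in the sockets, let go, and backed off straight up.

**Bushing:**
- It touched down at 3.6 N, at the expected height.
- After release it stood upright within about 1 mm of the deck centre. It was still standing under the frame in the last picture.

**Upper frame:**
- The TCP stopped at z = 0.172 m, 10 mm above its height with the feet on the bench, which puts the feet on the deck.
- The seating force was 4.4 N.
- After release the rim read an even 108.6 mm from end to end, so it sits level. The nominal width is 110 mm, and 108.6 mm is within the camera's accuracy.
- The fourth post, at the back, was never directly in view. I infer it is home from the height and the level rim.

**Bystanders:** the steel sample, the vial and both look-alikes are where they started in the scene picture.

**Disagreements between checks:** two estimates of the base's x position differed by 1.3 mm. Views of the lug and sockets with the frame held over the base put the alignment within about 0.5 mm. The top camera's coarse position for the bushing was 3–4 mm off the wrist camera's, so I used the wrist camera's.

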